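# Park the index plunger and slide the register carriage home

### The job

Free the register carriage on the print table's rail: pull its sprung index plunger up by the T-handle, twist it clockwise until it comes up against the shoulder of its collar, without forcing it, and let it down into the rest notch, so that it stays up by itself when you let go. Only then slide the carriage along the rail until it rests lightly against the soft rubber tip of the stop screw, without ramming it, and leave it there with the plunger still parked. Leave the other things on the table where they are.

Things in the scene. Friction and masses are not known exactly. Their poses are not given: they have to be found in the camera images.
- rail: aluminium register rail fixed flat on the table, 500 mm long along its own y, head 32 mm wide, foot 60 mm wide, top 26 mm above the table, with index holes every 25 mm. Origin: middle of its length, underside. Place and yaw differ from run to run; the carriage starts at its middle
- carriage: aluminium saddle, 56 x 56 mm, sliding along the rail's y, up to 150 mm either way, with about 3 N of drag once the index pin is out of its hole. Top face 41 mm above the table, end faces 28 mm either side of its origin along y. Origin: on the rail's centre line at table height, under the plunger's axis; axes those of the rail
- register_end (a point): free end of the carriage's flat steel register arm, which reaches 94 mm to the saddle's -x side, 22 mm wide, its top 39 mm above the table; moves with the carriage; not to be handled
- collar_foot (a point): centre of the foot of the index plunger's dark steel collar, on top of the saddle, 41 mm above the table. The collar is 34 mm across and fixed; its castellated top carries the plunger's cross pin and repeats every half turn. Heights above the foot: land 16 mm, floor of the rest notch 13.5 mm, tall shoulder 23 mm
- crown (a point): centre of the collar at land height. Clockwise from above come: the wide deep slot in which the cross pin starts, the flat land, the rest notch, then at once the tall shoulder, which stops the pin over the notch. Slot to notch is 1.25 rad, but the collar is screwed in up to 0.19 rad off either way, not measured: feel for the shoulder. Anticlockwise the shoulder blocks the pin
- plunger: index plunger: steel pin, stem and on top a black T-handle, a bar 46 mm long (its own x), 14 mm wide, 20 mm high. Origin: centre of the bar, on the collar's upright axis, 85 mm above the table when engaged. A spring pulls it down, 7 N engaged to 12 N fully pulled. From engaged it lifts 15 mm to a hard stop; in the rest notch it stays lifted 8 mm, on the land 10.5 mm
- cross_pin (a point): centre of the plunger's cross pin, 5 mm thick, 35 mm long, lying along the handle's x; it starts along the saddle's x, within 0.01 rad, and meets the shoulder over the notch 1.09 to 1.48 rad clockwise from there. The index pin is out of the rail's hole after 7 mm of lift; the cross pin clears the land after 10.5 mm and has 0.035 rad of play either way in the notch
- end_stop: dark steel clamp block fixed on the rail on one side of the carriage (either side), 56 mm across the rail, 36 mm along it, top 47 mm above the table (51 mm over two small screw heads), with a stop screw along the rail through it that ends both ways in a black rubber tip. Origin: on the rail's centre line at table height
- screw_axis (a point): middle of the stop block on the axis of its screw, 34 mm above the table. The rubber tips are 12 mm across and 10 mm long. The screw is adjustable: the tip facing the carriage stands 10 to 36 mm out of the block's face, differently each run and not measured: feel for it. The rubber gives about 1 mm for every 4 N
- plain_clamp: the same clamp block without a screw, with a round thumb nut 24 mm across on top (59 mm high), fixed on the rail on the other side of the carriage; not used. Origin: on the rail's centre line at table height
- block_long: wooden printing block 75 x 100 mm with a bar grip on its back, 62 mm high, lying face down; a bystander; origin: centre of its underside
- block_round: round wooden printing block 68 mm across with a small turned knob, 62 mm high; a bystander; origin: centre of its underside
- tape_roll: roll of tape, 72 mm across, 24 mm high, lying flat; a bystander; origin: centre of its underside
- spanner: small steel open spanner, 130 mm long, lying flat; a bystander; origin: middle of its length, underside
- colour_pan: empty white colour pan, 105 x 130 mm, 30 mm high; a bystander; origin: centre of its underside
- paste_jar: closed jar, 64 mm across, 75 mm high; a bystander; origin: centre of its underside
- brush: flat brush 130 mm long, lying on the table; a bystander; origin: middle of its length, underside

How it is judged:
By the outcome, as a careful person would: the job done as asked, in the order asked, and still so for the second after the job is handed in, with the robot touching nothing.
It also fails if it takes over 67 s, if anything falls off the work surface, if the arm or the gripper's body presses on something with over 40 N, if the wrist force passes 120 N, or if a joint passes its speed limit or range.

### The arm

A 6-joint arm with a two-finger parallel gripper is mounted at the origin on the work surface. World frame = base frame: x ahead of the robot, y to its left, z up, the work surface at z = 0. Lengths are in m, angles in rad, forces in N, time in s.
With the tool pointing down it reaches from about 0.35 to 0.775 m from the base axis. Payload 7.3 kg.
Tool frame: the origin (TCP) lies midway between the tips of the shut fingers; the grasp point (between the pads) lies 19 mm behind it (robot.grip_depth is the z of the grasp point in the tool frame, in m); z points along the fingers, y is the line along which they close (so a half turn about z gives the same grasp; the last joint's range is limited). The gripper opens to 92 mm and grips with 3 to 60 N. Pads are 19 mm wide; open, the fingers measure 130 mm over their backs; the gripper's body (75 mm by 190 mm) begins 47 mm behind the grasp point.
Start: joints at [1.109, 0.342, 1.524, -0, 1.275, -0.146], TCP at [0.163, 0.499, 0.227] pointing down, gripper open.
Joint ranges: [-2.53, 2.53], [-0.77, 2.02], [0.04, 2.7], [-1, 4.14], [0.28, 2.66], [-3.11, 3.11]. Speed limits (rad/s): [2.57, 2.57, 3.14, 3.14, 3.14, 3.14].

### API

Orientations are given as [roll, pitch, yaw] about the fixed x, y, z axes, in that order (R = Rz(yaw) Ry(pitch) Rx(roll)).
In Python, from cell import robot, viewer gives the robot as it stands.
- The arm moves only by the tool step_arm, never from a script. Its argument "increments" is a list of rows, each an object with "delta_pos": the shift along the tool's x, y, z in cm, a list of three; "dr": the turn, a rotation vector about the tool's x, y, z in degrees, a list of three; "fingers": the closure, from -1 (fully open) to 1 (shut), so that 0 is half open. In form: [{"delta_pos": [tx, ty, tz], "dr": [wx, wy, wz], "fingers": fingers}, ...]. A call has exactly 5 rows; each row is the pose to reach, as a shift and turn from the pose commanded when the call began, along the tool's axes at that moment; what a row does not reach only later rows make up. A row lasts 1/8 s, in which the tool goes at most 62.5 mm and 10.7 degrees, less where a joint would pass 70% of its speed; a pose out of reach is approached as far as the arm can. A call with a gripper value outside its range is refused whole. The fingers move at their own pace and stop on an object; "newtons" is the grip in N (left out, the last holds). Time passes only in rows, so rows that repeat a pose let the fingers close, or fill a call up. It gives the time, the measured TCP pose, the force, the opening and the grip force at its end, in the units of the state.
- robot.observe(): the state, without advancing time (a new reading comes with each control period).
- viewer.read_camera(name): name is "scene" or "top" or "wrist"; returns the picture (420x560x3 uint8, red, green, blue); there is no depth.
- viewer.camera_params(name): a dict with "K" (3x3 intrinsics, pixels), "k1" (the pictures are not rectified: a ray, as slopes to the right and down, at radius r is drawn at 1 + k1 r^2 times it, then the intrinsics apply), "T" (4x4, takes a point from camera to world coordinates). Camera axes: x right, y down, z forward; pixel columns grow to the right and rows downward; lengths in m; the calibration is good to about 2 mm. A picture is of the moment at which its call begins: read the wrist's pose just before it. camera_params takes no time and is no camera call; for the wrist camera it gives the pose at the moment of the call.
- robot.hand_in(): hands the job in; it is judged then, once.
The state is a dict: "time": time; "qpos": joint angles; "qvel": joint speeds; "joint_efforts": joint torques, N m; "tool_pos": TCP position; "tool_rot": TCP orientation; "contact_force": force on the tool from outside, world axes, zero at the start; "torque": the same for the moment, N m; "opening": finger opening in m; "grip_force": force on a finger pad.
Only numpy, scipy, OpenCV 4.12 (cv2) and the standard library are available. Lean on these libraries where they do the work, as an engineer would, in place of code of your own. Each camera call takes 0.05 s, during which the arm holds its last target. There are 200 camera calls.

## Working session

There is one attempt and no reset: what is moved stays moved. The work goes in short steps, Python scripts to look and compute and a tool call to move; the robot and the scene stay as the last step left them, time stands still between calls to the robot, and variables do not carry over. Pictures are saved under pics/ and viewed, at most 10 in all, crops included, and the job is handed in when it is done.

Besides the shell and the picture viewer there is one more tool, called after ">>>" as a command line: name --argument value ..., lists and objects as JSON in quotes. step_arm: Moves the arm, as the interface text tells. Its arguments: {"type":"object","properties":{"increments":{"type":"array"},"newtons":{"type":"number"}},"required":["increments"]}

```bash
mkdir -p pics; ls; cat > h.py <<'E'
import numpy as np, cv2
from cell import robot, viewer
def cast(p, px, z):
    K=np.array(p["K"]);T=np.array(p["T"]);k=p["k1"]
    d=np.array([(px[0]-K[0,2])/K[0,0],(px[1]-K[1,2])/K[1,1]]);s=d.copy()
    for _ in range(20): s=d/(1+k*(s@s))
    v=T[:3,:3]@np.array([s[0],s[1],1.]);o=T[:3,3]
    return o+v*(z-o[2])/v[2]
def proj(p,P):
    K=np.array(p["K"]);T=np.array(p["T"]);c=T[:3,:3].T@(np.array(P)-T[:3,3]);s=c[:2]/c[2];s=s*(1+p["k1"]*(s@s))
    return np.array([K[0,0]*s[0]+K[0,2],K[1,1]*s[1]+K[1,2]])
def snap(n,f):
    p=viewer.camera_params(n);im=viewer.read_camera(n);cv2.imwrite(f"pics/{f}.png",im[:,:,::-1]);return p,im
E
python3 - <<'E'
from h import *
for n in("top","scene"):
    p,_=snap(n,n+"0");print(n,np.round(p["T"],3).tolist(),np.round(p["K"],1).tolist(),p["k1"])
print(robot.observe(), robot.grip_depth)
E
```

```text
pics
top [[0.015, -0.993, 0.114, 0.481], [-1.0, -0.012, 0.024, -0.039], [-0.023, -0.114, -0.993, 0.81], [0.0, 0.0, 0.0, 1.0]] [[429.1, 0.0, 282.5], [0.0, 429.1, 208.0], [0.0, 0.0, 1.0]] -0.06479329377449469
scene [[-0.601, 0.627, -0.496, 1.058], [0.799, 0.462, -0.386, 0.376], [-0.013, -0.628, -0.778, 0.885], [0.0, 0.0, 0.0, 1.0]] [[501.6, 0.0, 283.3], [0.0, 501.6, 211.0], [0.0, 0.0, 1.0]] -0.1759777982158732
{'time': 0.1, 'qpos': array([ 1.10900731e+00,  3.42582572e-01,  1.52490781e+00, -1.08921789e-05,
        1.27540730e+00, -1.45992734e-01]), 'qvel': array([-0.00017294, -0.00108114, -0.00232733,  0.0011686 ,  0.0027515 ,
       -0.00197708]), 'joint_efforts': array([ 2.71117111e-03, -4.32008493e+01, -2.44698125e+01,  7.19421892e-02,
        5.27774740e-02, -4.22177254e-05]), 'tool_pos': array([0.16286733, 0.49871968, 0.22615582]), 'tool_rot': array([-3.14029999e+00, -1.79543407e-04,  2.82579943e+00]), 'contact_force': array([-0.29232665, -0.00955697, -0.56553891]), 'torque': array([ 0.00180358, -0.007642  , -0.03046629]), 'grip_force': 0.0, 'opening': 0.09184782270763522} -0.0188
```

View pics/top0.png

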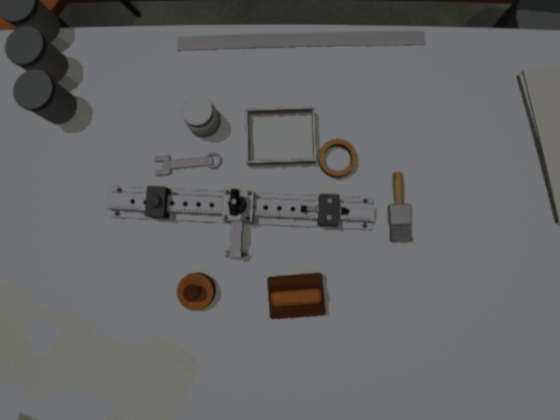

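The top view shows the rail running roughly along image columns 110–375 (row ~205). The plunger handle is at (235,203), the screw stop block at (330,210) and the plain clamp at (157,202), with the register arm pointing down towards (237,250). A zoomed crop will give the pixels for measuring.

```bash
python3 - <<'E'
from h import *
im=cv2.imread("pics/top0.png");c=im[170:270,100:385]
c=cv2.resize(c,None,fx=2.8,fy=2.8,interpolation=cv2.INTER_CUBIC);c=np.clip(c*1.6,0,255).astype(np.uint8)
im2=cv2.imread("pics/scene0.png");c2=cv2.resize(im2,(392,294)); 
o=np.zeros((600,800,3),np.uint8);o[:280,:798]=c;o[290:584,:392]=c2;cv2.imwrite("pics/c1.png",o)
p=viewer.camera_params("top")
for n,px,z in[("rail L",(110,203),.026),("rail R",(374,213),.026),("handle",(235,202),.095),("stop",(330,209),.047),("clamp",(157,202),.047)]:print(n,cast(p,px,z).round(4))
E
```

```text
rail L [0.5763 0.3047 0.026 ]
rail R [ 0.5636 -0.1877  0.026 ]
handle [0.5721 0.0588 0.095 ]
stop [ 0.5677 -0.1052  0.047 ]
clamp [0.5766 0.2078 0.047 ]
```

View pics/c1.png

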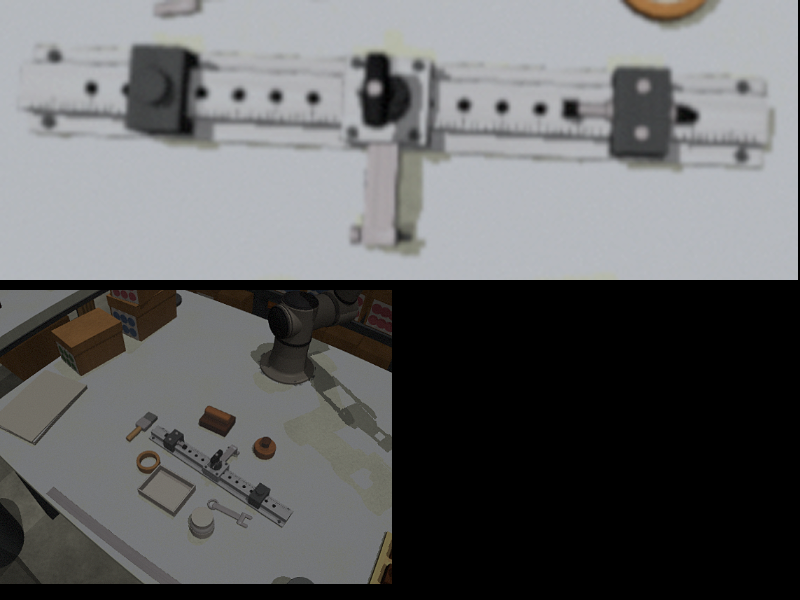

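>>> step_arm --increments '[{"delta_pos":[-5.2,-2.9,0],"dr":[0,0,-2],"fingers":-0.1},{"delta_pos":[-10.5,-5.8,0],"dr":[0,0,-4],"fingers":-0.1},{"delta_pos":[-15.7,-8.7,0],"dr":[0,0,-6],"fingers":-0.1},{"delta_pos":[-21,-11.6,0],"dr":[0,0,-8],"fingers":-0.1},{"delta_pos":[-26.2,-14.5,0],"dr":[0,0,-10],"fingers":-0.1}]'

```text
time: 0.72
tool_pos: [0.368, 0.2783, 0.2266]
tool_rot: [3.142, -0.0, 3.002]
contact_force: [1.2, 0.2, 0.2]
opening: 0.0514
grip_force: 0.0
```

>>> step_arm --increments '[{"delta_pos":[-4.7,-3.8,0.5],"dr":[0,0,-1.3],"fingers":-0.1},{"delta_pos":[-9.4,-7.6,1],"dr":[0,0,-2.6],"fingers":-0.1},{"delta_pos":[-14.1,-11.4,1.5],"dr":[0,0,-4],"fingers":-0.1},{"delta_pos":[-18.8,-15.2,2],"dr":[0,0,-5.3],"fingers":-0.1},{"delta_pos":[-23.4,-19,2.6],"dr":[0,0,-6.6],"fingers":-0.1}]'

```text
time: 1.35
tool_pos: [0.573, 0.0571, 0.2002]
tool_rot: [3.141, -0.0, 3.116]
contact_force: [1.4, 1.0, -0.4]
opening: 0.0504
grip_force: 0.0
```

```bash
python3 - <<'E'
from h import *
robot.observe()
for i in range(3): viewer.read_camera("top")
s=robot.observe();p,im=snap("wrist","w1");print(s["time"],s["tool_pos"],s["tool_rot"],s["qpos"],s["contact_force"]);print(np.round(p["T"],3).tolist(),p["K"])
for P in[(.572,.059,.095),(.572,.059,.041),(.5677,-.1052,.047)]:print(proj(p,P))
E
```

```text
1.5 [0.5727376  0.05645862 0.199141  ] [-3.14146778e+00 -2.14117313e-03  3.11157992e+00] [-3.48093518e-02  4.57631261e-01  1.42232387e+00 -1.41767869e-04
  1.26377807e+00 -1.57555009e+00] [-0.21874747  0.22376102 -0.06863637]
[[0.03, 0.964, 0.266, 0.5], [1.0, -0.029, -0.009, 0.058], [-0.001, 0.266, -0.964, 0.357], [0.0, 0.0, 0.0, 1.0]] [[312.84158261   0.         275.79809773]
 [  0.         312.84158261 215.65839049]
 [  0.           0.           1.        ]]
[279.35281449 214.98019446]
[278.82846391 201.2011528 ]
[117.29732647 203.08137747]
```

View pics/w1.png

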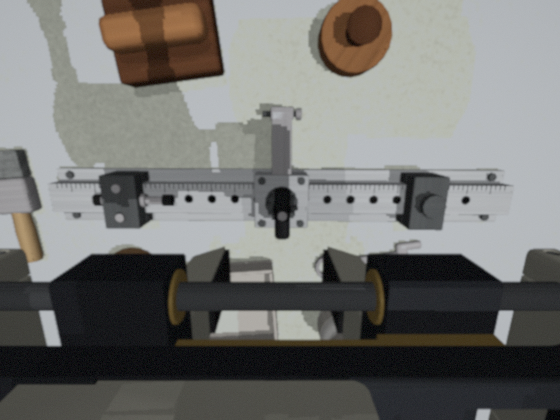

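The wrist view shows the saddle at columns 255–308 and rows 172–226, with the black T-handle at about (282,190–238). The screw block is at (127,199) with its tip near (168,200), and the plain clamp is at (425,200). I'll enlarge the handle area.

```bash
python3 - <<'E'
from h import *
im=cv2.imread("pics/w1.png");c=im[160:250,95:320]
c=cv2.resize(c,None,fx=3.5,fy=3.5,interpolation=cv2.INTER_CUBIC);c=np.clip(c*1.8,0,255).astype(np.uint8);cv2.imwrite("pics/c2.png",c);print(c.shape)
g=cv2.cvtColor(im,cv2.COLOR_BGR2GRAY);print(g[208:240:3,268:298])
E
```

```text
(315, 788, 3)
[[ 45  47  42  43  30  23  13   8  16  17  13  16  10   6  17  12  18  12
   17   9  11  17  21  34  37  43  42  43  62 102]
 [ 60  45  39  40  29  24   8   9   5  11  23  32  39  48  51  48  40  23
   18   9   2  11  22  33  37  53  93 130 150 157]
 [ 80  71  67  60  46  27  19   7  21  46  70  88  92  94  92  94  91  84
   68  39  18  32  57  72  73  76 105 145 162 166]
 [123 124 118 105  77  51  29  10  28  54  79  92  95  95  95  93  93  88
   70  40  28  56  89 101 110 134 154 162 165 165]
 [167 166 164 158 150 139 105  59  20  21  37  45  58  68  74  69  59  44
   28  13  34  91 141 160 166 167 167 161 145 129]
 [164 163 162 164 164 154 119  66  26  18  20  24  26  25  28  29  35  33
   28  31  45  94 141 160 164 165 164 154 127  88]
 [163 164 164 162 164 153 121  64  24  17  25  22  24  29  29  33  34  30
   33  26  43  94 140 158 162 162 163 161 151 131]
 [185 184 185 184 184 172 136  75  32  19  20  28  26  27  27  33  29  37
   28  28  49 110 160 180 183 183 183 183 183 184]
 [187 185 185 186 184 174 139  79  28  22  25  21  26  27  31  32  30  30
   30  24  49 112 161 182 186 186 185 185 186 185]
 [186 187 186 186 186 176 144  88  39  21  19  21  25  29  28  27  34  32
   26  27  60 120 164 181 185 186 187 186 186 186]
 [185 184 184 185 186 185 179 158 132 103  82  71  72  69  73  72  73  81
  101 120 147 171 182 185 186 185 184 185 184 183]]
```

View pics/c2.png

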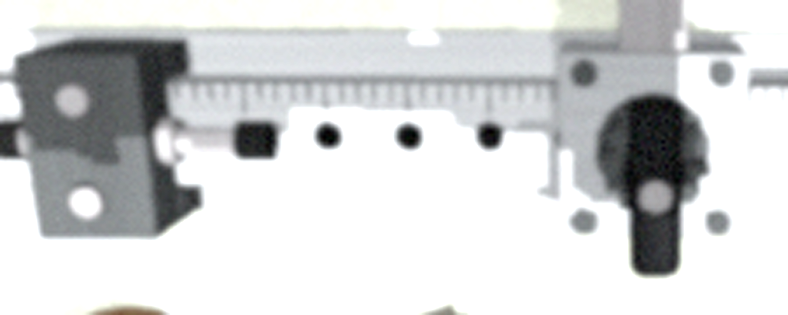

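The crop shows the handle's cap at crop (656,196), the bar running straight down the picture, the rubber tip's end at crop (278,140) and the saddle's near edge at crop x≈556.

```bash
python3 - <<'E'
from h import *
p=viewer.camera_params("wrist");f=lambda x,y:(95+x/3.5,160+y/3.5)
for n,q,z in[("cap",f(656,196),.096),("bar end near",f(656,274),.095),("bar far",f(656,97),.095),("tip",f(278,140),.034),("saddleL",f(556,130),.041),("screws",f(583,73),.041),("",f(721,72),.041),("",f(583,221),.041),("",f(716,221),.041),("hole",f(328,136),.026),("hole",f(490,136),.026)]:print(n,cast(p,q,z).round(4))
s=robot.observe();print(s["tool_pos"],s["tool_rot"])
E
```

```text
cap [0.5719 0.0632 0.096 ]
bar end near [0.5927 0.0628 0.095 ]
bar far [0.5473 0.0638 0.095 ]
tip [ 0.5683 -0.0497  0.034 ]
saddleL [0.5661 0.035  0.041 ]
screws [0.5494 0.0436 0.041 ]
 [0.5503 0.0837 0.041 ]
 [0.5943 0.0418 0.041 ]
 [0.5955 0.0819 0.041 ]
hole [ 0.5692 -0.0368  0.026 ]
hole [0.5706 0.0133 0.026 ]
[0.57179288 0.057968   0.19962878] [ 3.14121439e+00 -2.23148302e-03  3.11318626e+00]
```

>>> step_arm --increments '[{"delta_pos":[-0.05,0.4,3],"dr":[0,0,0],"fingers":-0.1},{"delta_pos":[-0.05,0.4,6],"dr":[0,0,0],"fingers":-0.1},{"delta_pos":[-0.05,0.4,9],"dr":[0,0,0],"fingers":-0.1},{"delta_pos":[-0.05,0.4,11.5],"dr":[0,0,0],"fingers":0.2},{"delta_pos":[-0.05,0.4,12.9],"dr":[0,0,0],"fingers":0.3}]'

```text
time: 2.17
tool_pos: [0.5713, 0.0641, 0.0708]
tool_rot: [3.141, -0.002, 3.117]
contact_force: [-0.4, 0.1, 0.1]
opening: 0.0353
grip_force: 0.0
```

>>> step_arm --increments '[{"delta_pos":[0,0,0],"dr":[0,0,0],"fingers":0.5},{"delta_pos":[0,0,0],"dr":[0,0,0],"fingers":0.8},{"delta_pos":[0,0,0],"dr":[0,0,0],"fingers":1},{"delta_pos":[0,0,0],"dr":[0,0,0],"fingers":1},{"delta_pos":[0,0,0],"dr":[0,0,0],"fingers":1}]' --newtons 10

```text
time: 2.8
tool_pos: [0.5732, 0.0628, 0.0728]
tool_rot: [3.142, 0.002, 3.115]
contact_force: [-2.1, 0.1, 6.2]
opening: 0.0138
grip_force: 10.0
```

```bash
cat > s.py <<'E'
from h import *
for k,v in robot.observe().items():
    if k in("time","tool_pos","tool_rot","contact_force","torque","opening","grip_force","qpos"): print(k,np.round(v,4))
E
python3 s.py
```

```text
time 2.8
qpos [-2.3900e-02  5.9320e-01  1.5741e+00  1.0000e-04  9.7240e-01 -1.5686e+00]
tool_pos [0.5732 0.0628 0.0728]
tool_rot [3.1415e+00 1.9000e-03 3.1154e+00]
contact_force [-2.0952  0.1426  6.1781]
torque [-0.0525  0.1783  0.0103]
grip_force 10.0003
opening 0.0138
```

>>> step_arm --increments '[{"delta_pos":[0,0,0],"dr":[0,0,0],"fingers":1},{"delta_pos":[0,0,-0.1],"dr":[0,0,0],"fingers":1},{"delta_pos":[0,0,-0.2],"dr":[0,0,0],"fingers":1},{"delta_pos":[0,0,-0.3],"dr":[0,0,0],"fingers":1},{"delta_pos":[0,0,-0.3],"dr":[0,0,0],"fingers":1}]' --newtons 30

```text
time: 3.42
tool_pos: [0.573, 0.0628, 0.0739]
tool_rot: [3.141, 0.001, 3.115]
contact_force: [5.7, -0.0, -8.8]
opening: 0.0138
grip_force: 30.0
```

```bash
python3 s.py
```

```text
time 3.425
qpos [-2.3900e-02  5.9220e-01  1.5722e+00  2.0000e-04  9.7660e-01 -1.5686e+00]
tool_pos [0.573  0.0628 0.0739]
tool_rot [3.1414e+00 5.0000e-04 3.1154e+00]
contact_force [ 5.7392 -0.0408 -8.8397]
torque [-1.700e-03 -9.151e-01  5.000e-04]
grip_force 29.9987
opening 0.0138
```

>>> step_arm --increments '[{"delta_pos":[0,0,-0.2],"dr":[0,0,0],"fingers":1},{"delta_pos":[0,0,-0.4],"dr":[0,0,0],"fingers":1},{"delta_pos":[0,0,-0.6],"dr":[0,0,0],"fingers":1},{"delta_pos":[0,0,-0.8],"dr":[0,0,0],"fingers":1},{"delta_pos":[0,0,-0.8],"dr":[0,0,0],"fingers":1}]'

```text
time: 4.05
tool_pos: [0.573, 0.0628, 0.0817]
tool_rot: [3.141, 0.0, 3.115]
contact_force: [6.3, -0.3, -9.8]
opening: 0.0137
grip_force: 30.0
```

```bash
python3 s.py
```

```text
time 4.05
qpos [-2.3900e-02  5.8230e-01  1.5651e+00  3.0000e-04  9.9380e-01 -1.5686e+00]
tool_pos [0.573  0.0628 0.0817]
tool_rot [3.1414e+00 4.0000e-04 3.1153e+00]
contact_force [ 6.3141 -0.2549 -9.8488]
torque [ 0.0074 -1.06   -0.0743]
grip_force 29.9983
opening 0.0137
```

>>> step_arm --increments '[{"delta_pos":[-0.05,0,-0.1],"dr":[0,0,0],"fingers":1},{"delta_pos":[-0.1,0,-0.2],"dr":[0,0,0],"fingers":1},{"delta_pos":[-0.1,0,-0.3],"dr":[0,0,0],"fingers":1},{"delta_pos":[-0.1,0,-0.4],"dr":[0,0,0],"fingers":1},{"delta_pos":[-0.1,0,-0.4],"dr":[0,0,0],"fingers":1}]'

```text
time: 4.68
tool_pos: [0.5731, 0.0628, 0.0864]
tool_rot: [3.142, -0.001, 3.116]
contact_force: [3.6, -0.8, -12.6]
opening: 0.0136
grip_force: 30.0
```

```bash
python3 s.py
```

```text
time 4.675
qpos [-0.0238  0.5771  1.5591  0.      1.0066 -1.5686]
tool_pos [0.5731 0.0628 0.0864]
tool_rot [ 3.1416e+00 -1.1000e-03  3.1156e+00]
contact_force [  3.5627  -0.7539 -12.5835]
torque [ 0.0197 -0.4766  0.0346]
grip_force 29.9978
opening 0.0136
```

>>> step_arm --increments '[{"delta_pos":[-0.05,0,0],"dr":[0,0,8],"fingers":1},{"delta_pos":[-0.05,0,0],"dr":[0,0,16],"fingers":1},{"delta_pos":[-0.05,0,0],"dr":[0,0,24],"fingers":1},{"delta_pos":[-0.05,0,0],"dr":[0,0,32],"fingers":1},{"delta_pos":[-0.05,0,0],"dr":[0,0,40],"fingers":1}]'

```text
time: 5.3
tool_pos: [0.5733, 0.0631, 0.0864]
tool_rot: [-3.141, -0.002, 2.413]
contact_force: [2.5, 1.5, -12.8]
opening: 0.0134
grip_force: 30.0
```

```bash
python3 s.py
```

```text
time 5.3
qpos [-2.3500e-02  5.7770e-01  1.5579e+00  7.0000e-04  1.0077e+00 -8.6590e-01]
tool_pos [0.5733 0.0631 0.0864]
tool_rot [-3.1409e+00 -1.7000e-03  2.4128e+00]
contact_force [  2.48     1.5029 -12.7909]
torque [ 0.1436 -0.3404  0.0211]
grip_force 29.9946
opening 0.0134
```

>>> step_arm --increments '[{"delta_pos":[0,0,0],"dr":[0,0,5],"fingers":1},{"delta_pos":[0,0,0],"dr":[0,0,10],"fingers":1},{"delta_pos":[0,0,0],"dr":[0,0,15],"fingers":1},{"delta_pos":[0,0,0],"dr":[0,0,18],"fingers":1},{"delta_pos":[0,0,0],"dr":[0,0,18],"fingers":1}]'

```text
time: 5.92
tool_pos: [0.5734, 0.0632, 0.0864]
tool_rot: [-3.141, -0.001, 2.104]
contact_force: [2.0, 3.4, -13.0]
opening: 0.0142
grip_force: 30.0
```

```bash
python3 s.py|grep -v qpos
```

```text
time 5.925
tool_pos [0.5734 0.0632 0.0864]
tool_rot [-3.1407e+00 -1.4000e-03  2.1038e+00]
contact_force [  1.9683   3.3855 -12.9922]
torque [ 0.3282 -0.3151 -0.0261]
grip_force 29.998
opening 0.0142
```

>>> step_arm --increments '[{"delta_pos":[0,0,0],"dr":[0,0,1],"fingers":1},{"delta_pos":[0,0,0],"dr":[0,0,2],"fingers":1},{"delta_pos":[0,0,0],"dr":[0,0,3],"fingers":1},{"delta_pos":[0,0,0],"dr":[0,0,4],"fingers":1},{"delta_pos":[0,0,0],"dr":[0,0,4],"fingers":1}]'

```text
time: 6.55
tool_pos: [0.5735, 0.0628, 0.0865]
tool_rot: [-3.141, -0.001, 2.033]
contact_force: [-2.3, 2.8, -12.9]
opening: 0.0134
grip_force: 30.0
```

```bash
python3 s.py|grep -v qpos
```

```text
time 6.55
tool_pos [0.5735 0.0628 0.0865]
tool_rot [-3.1405e+00 -7.0000e-04  2.0332e+00]
contact_force [ -2.2775   2.7786 -12.9116]
torque [ 0.4608  0.2501 -0.0038]
grip_force 29.9979
opening 0.0134
```

>>> step_arm --increments '[{"delta_pos":[0,0,0],"dr":[0,0,1],"fingers":1},{"delta_pos":[0,0,0],"dr":[0,0,2],"fingers":1},{"delta_pos":[0,0,0],"dr":[0,0,3],"fingers":1},{"delta_pos":[0,0,0],"dr":[0,0,3],"fingers":1},{"delta_pos":[0,0,0],"dr":[0,0,3],"fingers":1}]'

```text
time: 7.18
tool_pos: [0.5736, 0.0628, 0.0865]
tool_rot: [-3.141, -0.001, 1.981]
contact_force: [-5.4, 3.1, -12.8]
opening: 0.0136
grip_force: 30.0
```

```bash
python3 s.py|grep -v qpos
```

```text
time 7.175
tool_pos [0.5736 0.0628 0.0865]
tool_rot [-3.1406e+00 -6.0000e-04  1.9811e+00]
contact_force [ -5.3722   3.0889 -12.7867]
torque [ 0.4447  0.6344 -0.0215]
grip_force 29.9978
opening 0.0136
```

>>> step_arm --increments '[{"delta_pos":[0,0,0],"dr":[0,0,0],"fingers":1},{"delta_pos":[0,0,0],"dr":[0,0,0],"fingers":1},{"delta_pos":[0,0,0],"dr":[0,0,0],"fingers":1},{"delta_pos":[0,0,0],"dr":[0,0,0],"fingers":1},{"delta_pos":[0,0,0],"dr":[0,0,0],"fingers":1}]'

```text
time: 7.8
tool_pos: [0.5736, 0.0628, 0.0865]
tool_rot: [-3.141, -0.001, 1.981]
contact_force: [-4.0, 3.5, -12.2]
opening: 0.0137
grip_force: 30.0
```

```bash
python3 s.py|grep -v qpos
```

```text
time 7.8
tool_pos [0.5736 0.0628 0.0865]
tool_rot [-3.1406e+00 -6.0000e-04  1.9811e+00]
contact_force [ -4.006    3.5376 -12.2429]
torque [ 0.3837  0.7033 -0.0583]
grip_force 29.9976
opening 0.0137
```

>>> step_arm --increments '[{"delta_pos":[0.04,-0.09,0],"dr":[0,0,0],"fingers":1},{"delta_pos":[0.04,-0.09,0],"dr":[0,0,1],"fingers":1},{"delta_pos":[0.04,-0.09,0],"dr":[0,0,2],"fingers":1},{"delta_pos":[0.04,-0.09,0],"dr":[0,0,2],"fingers":1},{"delta_pos":[0.04,-0.09,0],"dr":[0,0,2],"fingers":1}]'

```text
time: 8.43
tool_pos: [0.5735, 0.0627, 0.0869]
tool_rot: [3.141, 0.0, 1.946]
contact_force: [0.8, 2.6, -12.0]
opening: 0.0139
grip_force: 30.0
```

```bash
python3 s.py|grep -v qpos
```

```text
time 8.425
tool_pos [0.5735 0.0627 0.0869]
tool_rot [3.1406e+00 4.0000e-04 1.9462e+00]
contact_force [  0.8418   2.6237 -11.9916]
torque [ 0.4055  0.0125 -0.0056]
grip_force 29.9978
opening 0.0139
```

>>> step_arm --increments '[{"delta_pos":[0,0,0],"dr":[0,0,1],"fingers":1},{"delta_pos":[0,0,0],"dr":[0,0,2],"fingers":1},{"delta_pos":[0,0,0],"dr":[0,0,3],"fingers":1},{"delta_pos":[0,0,0],"dr":[0,0,3],"fingers":1},{"delta_pos":[0,0,0],"dr":[0,0,3],"fingers":1}]'

```text
time: 9.05
tool_pos: [0.5735, 0.0627, 0.0869]
tool_rot: [3.141, 0.0, 1.894]
contact_force: [3.6, 3.0, -12.4]
opening: 0.0139
grip_force: 30.0
```

```bash
python3 s.py|grep -v qpos
```

```text
time 9.05
tool_pos [0.5735 0.0627 0.0869]
tool_rot [3.1406e+00 3.0000e-04 1.8939e+00]
contact_force [  3.5638   2.9768 -12.354 ]
torque [ 0.3523 -0.3724 -0.0689]
grip_force 29.9979
opening 0.0139
```

>>> step_arm --increments '[{"delta_pos":[0,0,0],"dr":[0,0,1],"fingers":1},{"delta_pos":[0,0,0],"dr":[0,0,2],"fingers":1},{"delta_pos":[0,0,0],"dr":[0,0,3],"fingers":1},{"delta_pos":[0,0,0],"dr":[0,0,3],"fingers":1},{"delta_pos":[0,0,0],"dr":[0,0,3],"fingers":1}]'

```text
time: 9.68
tool_pos: [0.5735, 0.0627, 0.0869]
tool_rot: [3.141, 0.0, 1.841]
contact_force: [4.4, 2.3, -12.7]
opening: 0.0136
grip_force: 30.0
```

```bash
python3 s.py|grep -v qpos
```

```text
time 9.675
tool_pos [0.5735 0.0627 0.0869]
tool_rot [3.1406e+00 2.0000e-04 1.8407e+00]
contact_force [  4.431    2.3452 -12.749 ]
torque [ 0.3689 -0.6797 -0.0023]
grip_force 29.9979
opening 0.0136
```

>>> step_arm --increments '[{"delta_pos":[0,0,0],"dr":[0,0,1],"fingers":1},{"delta_pos":[0,0,0],"dr":[0,0,2],"fingers":1},{"delta_pos":[0,0,0],"dr":[0,0,3],"fingers":1},{"delta_pos":[0,0,0],"dr":[0,0,3],"fingers":1},{"delta_pos":[0,0,0],"dr":[0,0,3],"fingers":1}]'

```text
time: 10.3
tool_pos: [0.5735, 0.0627, 0.0869]
tool_rot: [3.141, 0.0, 1.788]
contact_force: [4.0, 3.3, -11.7]
opening: 0.0138
grip_force: 30.0
```

```bash
python3 s.py|grep -v qpos
```

```text
time 10.3
tool_pos [0.5735 0.0627 0.0869]
tool_rot [3.1405e+00 2.0000e-04 1.7884e+00]
contact_force [  3.9768   3.2954 -11.687 ]
torque [ 0.4018 -0.7476 -0.0056]
grip_force 29.9979
opening 0.0138
```

>>> step_arm --increments '[{"delta_pos":[0,0,0],"dr":[0,0,1],"fingers":1},{"delta_pos":[0,0,0],"dr":[0,0,2],"fingers":1},{"delta_pos":[0,0,0],"dr":[0,0,3],"fingers":1},{"delta_pos":[0,0,0],"dr":[0,0,3],"fingers":1},{"delta_pos":[0,0,0],"dr":[0,0,3],"fingers":1}]'

```text
time: 10.92
tool_pos: [0.5736, 0.0627, 0.0869]
tool_rot: [3.14, 0.0, 1.736]
contact_force: [4.7, 2.8, -12.2]
opening: 0.0133
grip_force: 30.0
```

```bash
python3 s.py|grep -v qpos
```

```text
time 10.925
tool_pos [0.5736 0.0627 0.0869]
tool_rot [3.1405e+00 2.0000e-04 1.7363e+00]
contact_force [  4.6758   2.8252 -12.182 ]
torque [ 0.3594 -0.6864  0.1763]
grip_force 30.0091
opening 0.0133
```

>>> step_arm --increments '[{"delta_pos":[0,0,0],"dr":[0,0,0.5],"fingers":1},{"delta_pos":[0,0,0],"dr":[0,0,1],"fingers":1},{"delta_pos":[0,0,0],"dr":[0,0,1],"fingers":1},{"delta_pos":[0,0,0],"dr":[0,0,1],"fingers":1},{"delta_pos":[0,0,0],"dr":[0,0,1],"fingers":1}]'

```text
time: 11.55
tool_pos: [0.5736, 0.0627, 0.0869]
tool_rot: [3.14, 0.0, 1.719]
contact_force: [4.1, 2.4, -11.6]
opening: 0.0141
grip_force: 30.0
```

```bash
python3 s.py|grep -v qpos
```

```text
time 11.55
tool_pos [0.5736 0.0627 0.0869]
tool_rot [3.1404e+00 3.0000e-04 1.7191e+00]
contact_force [  4.135    2.4261 -11.574 ]
torque [ 0.3293 -0.6838  0.2339]
grip_force 30.0395
opening 0.0141
```

>>> step_arm --increments '[{"delta_pos":[0,0,0],"dr":[0,0,-1.2],"fingers":1},{"delta_pos":[0,0,0.1],"dr":[0,0,-2.4],"fingers":1},{"delta_pos":[0,0,0.3],"dr":[0,0,-2.4],"fingers":1},{"delta_pos":[0,0,0.45],"dr":[0,0,-2.4],"fingers":1},{"delta_pos":[0,0,0.45],"dr":[0,0,-2.4],"fingers":1}]'

```text
time: 12.18
tool_pos: [0.5736, 0.0627, 0.0823]
tool_rot: [3.14, 0.0, 1.761]
contact_force: [4.0, 2.2, -11.1]
opening: 0.0139
grip_force: 30.0
```

```bash
python3 s.py|grep -v qpos
```

```text
time 12.175
tool_pos [0.5736 0.0627 0.0823]
tool_rot [3.1404e+00 2.0000e-04 1.7606e+00]
contact_force [  3.9933   2.1867 -11.1273]
torque [ 0.3558 -0.7578  0.0338]
grip_force 29.999
opening 0.0139
```

>>> step_arm --increments '[{"delta_pos":[0,0,0.05],"dr":[0,0,0],"fingers":1},{"delta_pos":[0,0,0.1],"dr":[0,0,0],"fingers":1},{"delta_pos":[0,0,0.15],"dr":[0,0,0],"fingers":1},{"delta_pos":[0,0,0.2],"dr":[0,0,0],"fingers":1},{"delta_pos":[0,0,0.2],"dr":[0,0,0],"fingers":1}]'

```text
time: 12.8
tool_pos: [0.5736, 0.0627, 0.0808]
tool_rot: [3.14, 0.0, 1.761]
contact_force: [3.9, 2.2, -6.0]
opening: 0.0136
grip_force: 30.0
```

```bash
python3 s.py|grep -v qpos
```

```text
time 12.8
tool_pos [0.5736 0.0627 0.0808]
tool_rot [3.1402e+00 2.0000e-04 1.7610e+00]
contact_force [ 3.9398  2.1659 -5.9765]
torque [ 0.3414 -0.5574  0.038 ]
grip_force 29.9992
opening 0.0136
```

>>> step_arm --increments '[{"delta_pos":[0,0.05,0.07],"dr":[0,0,0],"fingers":1},{"delta_pos":[0,0.05,0.08],"dr":[0,0,0],"fingers":1},{"delta_pos":[0,0.05,0.08],"dr":[0,0,0],"fingers":0.6},{"delta_pos":[0,0.05,0.08],"dr":[0,0,0],"fingers":0.3},{"delta_pos":[0,0.05,0.08],"dr":[0,0,0],"fingers":0}]'

```text
time: 13.42
tool_pos: [0.5735, 0.0627, 0.0793]
tool_rot: [-3.141, 0.0, 1.761]
contact_force: [-0.4, -0.1, -0.4]
opening: 0.034
grip_force: 0.0
```

```bash
python3 s.py|grep -v qpos
```

```text
time 13.425
tool_pos [0.5735 0.0627 0.0793]
tool_rot [-3.1413  0.      1.761 ]
contact_force [-0.3725 -0.147  -0.4333]
torque [-0.057   0.0145  0.0016]
grip_force 0.0
opening 0.034
```

>>> step_arm --increments '[{"delta_pos":[0,0,-2],"dr":[0,0,0],"fingers":-0.2},{"delta_pos":[0,0,-5],"dr":[0,0,0],"fingers":-0.2},{"delta_pos":[0,0,-8],"dr":[0,0,5],"fingers":-0.2},{"delta_pos":[0,0,-10],"dr":[0,0,12.5],"fingers":-0.2},{"delta_pos":[0,0,-10],"dr":[0,0,12.5],"fingers":-0.2}]'

```text
time: 14.05
tool_pos: [0.5744, 0.0628, 0.1808]
tool_rot: [3.138, 0.0, 1.544]
contact_force: [0.1, 0.1, -0.5]
opening: 0.0554
grip_force: 0.0
```

```bash
python3 s.py; python3 - <<'E'
from h import *
p,w=snap("wrist","w2");_,t=snap("top","t2")
o=np.zeros((600,800,3),np.uint8);o[:360,:480]=cv2.resize(w,(480,360));c=cv2.resize(t[180:260,190:270],None,fx=4,fy=4,interpolation=cv2.INTER_CUBIC);o[:320,480:]=np.clip(c*1.6,0,255)
cv2.imwrite("pics/c3.png",o[:,:,::-1])
for P in[(.572,.063,.103),(.572,.063,.041)]:print(proj(p,P)*480/560)
E
```

```text
time 14.05
qpos [-0.0237  0.4745  1.4476 -0.      1.2162  0.003 ]
tool_pos [0.5744 0.0628 0.1808]
tool_rot [3.1383 0.     1.5441]
contact_force [ 0.0701  0.1438 -0.4748]
torque [-0.0892  0.076  -0.0138]
grip_force 0.0
opening 0.0554
[234.1825899  191.15018651]
[234.46739313 175.26909321]
```

View pics/c3.png

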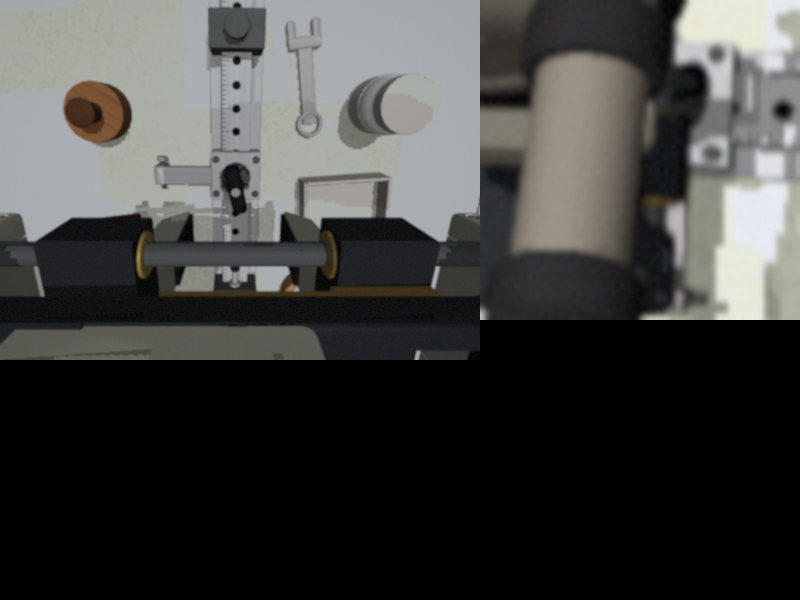

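The wrist view shows the handle's cap at (235,191), where a raised handle should appear, and the bar turned ~80° to lie along the rail. The plunger is parked. The top view is blocked by the arm. Next I'll grip the fixed collar across the rail.

>>> step_arm --increments '[{"delta_pos":[0,0,4],"dr":[0,0,0],"fingers":-0.2},{"delta_pos":[0,0,8],"dr":[0,0,0],"fingers":-0.2},{"delta_pos":[0,0,11],"dr":[0,0,0],"fingers":-0.2},{"delta_pos":[0,0,13],"dr":[0,0,0],"fingers":-0.2},{"delta_pos":[0,0,13.2],"dr":[0,0,0],"fingers":-0.2}]' --newtons 8

```text
time: 14.78
tool_pos: [0.5716, 0.0629, 0.0447]
tool_rot: [-3.136, -0.0, 1.545]
contact_force: [0.2, 0.4, -0.3]
opening: 0.0555
grip_force: 0.0
```

>>> step_arm --increments '[{"delta_pos":[0,0,0],"dr":[0,0,0],"fingers":0},{"delta_pos":[0,0,0],"dr":[0,0,0],"fingers":0.2},{"delta_pos":[0,0,0],"dr":[0,0,0],"fingers":0.4},{"delta_pos":[0,0,0],"dr":[0,0,0],"fingers":0.5},{"delta_pos":[0,0,0],"dr":[0,0,0],"fingers":0.5}]' --newtons 8

```text
time: 15.4
tool_pos: [0.5738, 0.0629, 0.0481]
tool_rot: [3.141, -0.0, 1.543]
contact_force: [-1.6, 0.0, 5.8]
opening: 0.0306
grip_force: 8.0
```

```bash
python3 s.py
```

```text
time 15.4
qpos [-2.3700e-02  6.2800e-01  1.5912e+00  2.0000e-04  9.2140e-01  4.1000e-03]
tool_pos [0.5738 0.0629 0.0481]
tool_rot [ 3.1407e+00 -1.0000e-04  1.5429e+00]
contact_force [-1.5575  0.026   5.8065]
torque [-0.0651  0.3961 -0.0829]
grip_force 8.0018
opening 0.0306
```

>>> step_arm --increments '[{"delta_pos":[-0.2,0,0],"dr":[0,0,0],"fingers":0.5},{"delta_pos":[-0.5,0,0],"dr":[0,0,0],"fingers":0.5},{"delta_pos":[-1,0,0],"dr":[0,0,0],"fingers":0.5},{"delta_pos":[-1.5,0,0],"dr":[0,0,0],"fingers":0.5},{"delta_pos":[-2,0,0],"dr":[0,0,0],"fingers":0.5}]' --newtons 12

```text
time: 16.02
tool_pos: [0.5731, 0.0436, 0.0481]
tool_rot: [3.141, -0.001, 1.543]
contact_force: [-1.7, 4.1, 5.7]
opening: 0.0304
grip_force: 12.0
```

```bash
python3 s.py|grep -v qpos
```

```text
time 16.025
tool_pos [0.5731 0.0436 0.0481]
tool_rot [ 3.1409e+00 -1.3000e-03  1.5428e+00]
contact_force [-1.736   4.1328  5.7022]
torque [ 0.5613  0.3767 -0.1793]
grip_force 12.0018
opening 0.0304
```

>>> step_arm --increments '[{"delta_pos":[-1,0,-0.05],"dr":[0,0,0],"fingers":0.5},{"delta_pos":[-2,0,-0.05],"dr":[0,0,0],"fingers":0.5},{"delta_pos":[-3,0,-0.05],"dr":[0,0,0],"fingers":0.5},{"delta_pos":[-4,0,-0.05],"dr":[0,0,0],"fingers":0.5},{"delta_pos":[-4.8,0,-0.05],"dr":[0,0,0],"fingers":0.5}]'

```text
time: 16.65
tool_pos: [0.5714, -0.0058, 0.0481]
tool_rot: [-3.141, -0.0, 1.542]
contact_force: [-2.2, 5.0, 5.4]
opening: 0.0301
grip_force: 12.0
```

```bash
python3 s.py|grep -v qpos
```

```text
time 16.65
tool_pos [ 0.5714 -0.0058  0.0481]
tool_rot [-3.1411e+00 -3.0000e-04  1.5425e+00]
contact_force [-2.2412  4.972   5.3962]
torque [ 0.6273  0.4458 -0.1967]
grip_force 12.0004
opening 0.0301
```

>>> step_arm --increments '[{"delta_pos":[-0.2,0,0],"dr":[0,0,0],"fingers":0.5},{"delta_pos":[-0.4,0,0],"dr":[0,0,0],"fingers":0.5},{"delta_pos":[-0.6,0,0],"dr":[0,0,0],"fingers":0.5},{"delta_pos":[-0.7,0,0],"dr":[0,0,0],"fingers":0.5},{"delta_pos":[-0.8,0,0],"dr":[0,0,0],"fingers":0.5}]'

```text
time: 17.27
tool_pos: [0.5711, -0.0136, 0.0481]
tool_rot: [-3.141, -0.0, 1.543]
contact_force: [-2.4, 3.0, 5.1]
opening: 0.0303
grip_force: 12.0
```

>>> step_arm --increments '[{"delta_pos":[-0.06,0,0],"dr":[0,0,0],"fingers":0.5},{"delta_pos":[-0.12,0,0],"dr":[0,0,0],"fingers":0.5},{"delta_pos":[-0.18,0,0],"dr":[0,0,0],"fingers":0.5},{"delta_pos":[-0.24,0,0],"dr":[0,0,0],"fingers":0.5},{"delta_pos":[-0.3,0,0],"dr":[0,0,0],"fingers":0.5}]'

```text
time: 17.9
tool_pos: [0.571, -0.0166, 0.0481]
tool_rot: [-3.141, -0.0, 1.543]
contact_force: [-3.1, 3.0, 4.7]
opening: 0.0301
grip_force: 12.0
```

```bash
python3 s.py|grep -v qpos; python3 - <<'E'
from h import *
p,w=snap("wrist","w4");_,t=snap("scene","s4")
o=np.zeros((360,800,3),np.uint8);o[:300,:400]=cv2.resize(w,(400,300));c=cv2.resize(t[170:300,200:340],None,fx=2.75,fy=2.75,interpolation=cv2.INTER_CUBIC);o[:358,400:785]=np.clip(c.astype(int)*1.5,0,255)
cv2.imwrite("pics/c4.png",o[:,:,::-1])
E
```

```text
time 17.9
tool_pos [ 0.571  -0.0166  0.0481]
tool_rot [-3.1410e+00 -1.0000e-04  1.5426e+00]
contact_force [-3.0621  2.9526  4.6878]
torque [ 0.4037  0.5044 -0.1414]
grip_force 12.0007
opening 0.0301
```

View pics/c4.png

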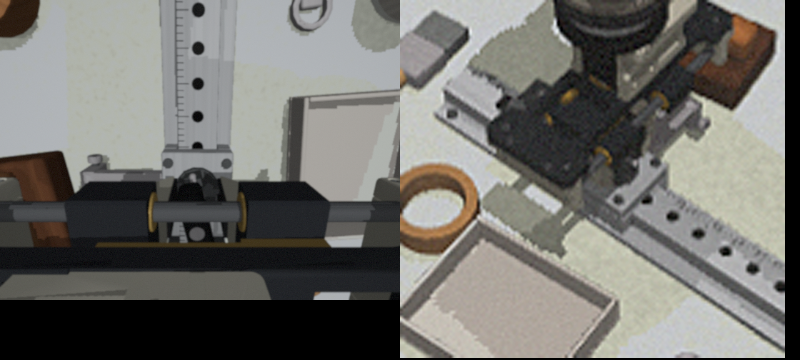

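The carriage is following the gripper: the saddle sits right under the fingers, and the handle is visible between them. The register arm is clear of the long block. Now I'll feel for the rubber tip.

>>> step_arm --increments '[{"delta_pos":[-0.06,0,0],"dr":[0,0,0],"fingers":0.5},{"delta_pos":[-0.12,0,0],"dr":[0,0,0],"fingers":0.5},{"delta_pos":[-0.18,0,0],"dr":[0,0,0],"fingers":0.5},{"delta_pos":[-0.2,0,0],"dr":[0,0,0],"fingers":0.5},{"delta_pos":[-0.2,0,0],"dr":[0,0,0],"fingers":0.5}]'

```text
time: 18.62
tool_pos: [0.5709, -0.0186, 0.0481]
tool_rot: [-3.141, -0.0, 1.543]
contact_force: [-3.1, 2.9, 5.0]
opening: 0.0304
grip_force: 12.0
```

```bash
python3 s.py|grep -v qpos
```

```text
time 18.625
tool_pos [ 0.5709 -0.0186  0.0481]
tool_rot [-3.1409 -0.      1.5426]
contact_force [-3.0621  2.9089  5.0469]
torque [ 0.4202  0.4749 -0.1388]
grip_force 12.0007
opening 0.0304
```

>>> step_arm --increments '[{"delta_pos":[-0.04,0,0],"dr":[0,0,0],"fingers":0.5},{"delta_pos":[-0.08,0,0],"dr":[0,0,0],"fingers":0.5},{"delta_pos":[-0.12,0,0],"dr":[0,0,0],"fingers":0.5},{"delta_pos":[-0.15,0,0],"dr":[0,0,0],"fingers":0.5},{"delta_pos":[-0.15,0,0],"dr":[0,0,0],"fingers":0.5}]'

```text
time: 19.25
tool_pos: [0.5709, -0.0201, 0.0481]
tool_rot: [-3.141, -0.0, 1.543]
contact_force: [-3.1, 2.7, 5.5]
opening: 0.0301
grip_force: 12.0
```

```bash
python3 s.py|grep -v qpos
```

```text
time 19.25
tool_pos [ 0.5709 -0.0201  0.0481]
tool_rot [-3.1410e+00 -1.0000e-04  1.5426e+00]
contact_force [-3.0594  2.6843  5.5272]
torque [ 0.4054  0.4831 -0.1555]
grip_force 12.0005
opening 0.0301
```

>>> step_arm --increments '[{"delta_pos":[-0.04,0,0],"dr":[0,0,0],"fingers":0.5},{"delta_pos":[-0.08,0,0],"dr":[0,0,0],"fingers":0.5},{"delta_pos":[-0.12,0,0],"dr":[0,0,0],"fingers":0.5},{"delta_pos":[-0.15,0,0],"dr":[0,0,0],"fingers":0.5},{"delta_pos":[-0.15,0,0],"dr":[0,0,0],"fingers":0.5}]'

```text
time: 19.88
tool_pos: [0.5708, -0.0216, 0.0481]
tool_rot: [-3.141, -0.0, 1.543]
contact_force: [-3.0, 2.3, 5.8]
opening: 0.0301
grip_force: 12.0
```

```bash
python3 s.py|grep -v qpos
```

```text
time 19.875
tool_pos [ 0.5708 -0.0216  0.0481]
tool_rot [-3.1409 -0.      1.5426]
contact_force [-3.0211  2.2758  5.8285]
torque [ 0.4095  0.5144 -0.1661]
grip_force 12.0007
opening 0.0301
```

>>> step_arm --increments '[{"delta_pos":[-0.04,0,0],"dr":[0,0,0],"fingers":0.5},{"delta_pos":[-0.08,0,0],"dr":[0,0,0],"fingers":0.5},{"delta_pos":[-0.12,0,0],"dr":[0,0,0],"fingers":0.5},{"delta_pos":[-0.15,0,0],"dr":[0,0,0],"fingers":0.5},{"delta_pos":[-0.15,0,0],"dr":[0,0,0],"fingers":0.5}]'

```text
time: 20.5
tool_pos: [0.5708, -0.0231, 0.0481]
tool_rot: [-3.141, -0.0, 1.543]
contact_force: [-1.8, 2.9, 6.0]
opening: 0.0301
grip_force: 12.0
```

```bash
python3 s.py|grep -v qpos
```

```text
time 20.5
tool_pos [ 0.5708 -0.0231  0.0481]
tool_rot [-3.1408e+00 -1.0000e-04  1.5426e+00]
contact_force [-1.8205  2.8978  5.9926]
torque [ 0.4327  0.4941 -0.1836]
grip_force 12.0007
opening 0.0301
```

>>> step_arm --increments '[{"delta_pos":[-0.04,0,0],"dr":[0,0,0],"fingers":0.5},{"delta_pos":[-0.08,0,0],"dr":[0,0,0],"fingers":0.5},{"delta_pos":[-0.12,0,0],"dr":[0,0,0],"fingers":0.5},{"delta_pos":[-0.15,0,0],"dr":[0,0,0],"fingers":0.5},{"delta_pos":[-0.15,0,0],"dr":[0,0,0],"fingers":0.5}]'

```text
time: 21.12
tool_pos: [0.5707, -0.0245, 0.0481]
tool_rot: [-3.141, -0.0, 1.543]
contact_force: [-2.6, 3.8, 5.9]
opening: 0.0302
grip_force: 12.0
```

```bash
python3 s.py|grep -v qpos
```

```text
time 21.125
tool_pos [ 0.5707 -0.0245  0.0481]
tool_rot [-3.1408e+00 -3.0000e-04  1.5426e+00]
contact_force [-2.6174  3.7504  5.9195]
torque [ 0.5341  0.5093 -0.2079]
grip_force 12.0007
opening 0.0302
```

>>> step_arm --increments '[{"delta_pos":[-0.03,0,0],"dr":[0,0,0],"fingers":0.5},{"delta_pos":[-0.06,0,0],"dr":[0,0,0],"fingers":0.5},{"delta_pos":[-0.08,0,0],"dr":[0,0,0],"fingers":0.5},{"delta_pos":[-0.08,0,0],"dr":[0,0,0],"fingers":0.5},{"delta_pos":[-0.08,0,0],"dr":[0,0,0],"fingers":0.5}]'

```text
time: 21.75
tool_pos: [0.5707, -0.0249, 0.0481]
tool_rot: [-3.141, -0.001, 1.543]
contact_force: [-2.5, 5.0, 6.5]
opening: 0.0305
grip_force: 12.0
```

```bash
python3 s.py|grep -v qpos
```

```text
time 21.75
tool_pos [ 0.5707 -0.0249  0.0481]
tool_rot [-3.1409e+00 -8.0000e-04  1.5426e+00]
contact_force [-2.5236  5.0478  6.5082]
torque [ 0.7644  0.4973 -0.2446]
grip_force 12.0007
opening 0.0305
```

>>> step_arm --increments '[{"delta_pos":[0,0,0],"dr":[0,0,0],"fingers":0.2},{"delta_pos":[0,0,0],"dr":[0,0,0],"fingers":0},{"delta_pos":[0,0,0],"dr":[0,0,0],"fingers":-0.2},{"delta_pos":[0,0,0],"dr":[0,0,0],"fingers":-0.2},{"delta_pos":[0,0,-1],"dr":[0,0,0],"fingers":-0.2}]'

```text
time: 22.38
tool_pos: [0.5706, -0.0249, 0.0576]
tool_rot: [-3.14, -0.0, 1.543]
contact_force: [0.1, -0.2, -0.2]
opening: 0.0552
grip_force: 0.0
```

```bash
python3 s.py|grep -v qpos
```

```text
time 22.375
tool_pos [ 0.5706 -0.0249  0.0576]
tool_rot [-3.1398e+00 -3.0000e-04  1.5429e+00]
contact_force [ 0.0745 -0.1886 -0.1556]
torque [-0.1018  0.0488 -0.0241]
grip_force 0.0
opening 0.0552
```

>>> step_arm --increments '[{"delta_pos":[0,0,-4],"dr":[0,0,0],"fingers":-0.2},{"delta_pos":[0,0,-8],"dr":[0,0,0],"fingers":-0.2},{"delta_pos":[-1,0,-12],"dr":[0,0,0],"fingers":-0.2},{"delta_pos":[-5,0,-13],"dr":[0,0,0],"fingers":-0.2},{"delta_pos":[-9,0,-13],"dr":[0,0,0],"fingers":-0.2}]'

```text
time: 23.0
tool_pos: [0.5693, -0.1157, 0.1903]
tool_rot: [3.138, 0.001, 1.544]
contact_force: [0.2, -0.3, -0.3]
opening: 0.0554
grip_force: 0.0
```

```bash
python3 - <<'E'
from h import *
for i in range(3): viewer.read_camera("top")
p,w=snap("wrist","w5");cv2.imwrite("pics/w5b.png",cv2.resize(w[:,:,::-1],(784,588),interpolation=cv2.INTER_CUBIC))
for P in[(.5706,-.025,.103),(.5706,-.053,.034),(.5706,-.025,.095)]:print(proj(p,P)*1.4)
E
```

```text
[385.77653334 140.40056749]
[387.06493029 191.96629533]
[385.78277296 141.67109174]
```

View pics/w5b.png

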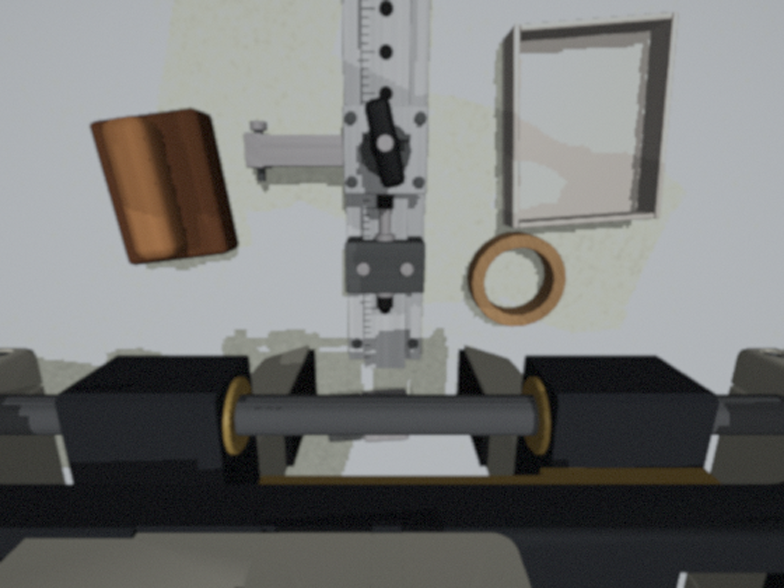

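The rubber tip at (386,200) touches the saddle's lower edge at (386,193). The handle at (385,143) is still turned along the rail, so the plunger is still parked, and the neighbouring objects are undisturbed.

```bash
python3 -c "
from cell import robot
print(robot.hand_in())"
```

```text
the job is handed in; nothing more can be done
None
```

The job is handed in at about 23 s: the plunger was turned clockwise to the shoulder and parked in the rest notch, then the carriage was slid to touch the rubber tip with about 2 N; no pass/fail result was returned.

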